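# Workboat model onto its display stand, deck crane onto its toothed stub

### The arm

A 7-joint arm with a two-finger parallel gripper is mounted at the origin on the work surface. World frame = base frame: x ahead of the robot, y to its left, z up, the work surface at z = 0. Lengths are in m, angles in rad, forces in N, time in s.
With the tool pointing down it reaches from about 0.425 to 0.925 m from the base axis. Payload 6.8 kg.
Tool frame: the origin (TCP) lies at the centre of the arm's flange, where the gripper is bolted on; the fingertips stand 173 mm ahead of it and the grasp point (between the pads) lies 155 mm ahead of it (finger_overhang is the distance from the TCP to the fingertips, in m); y points along the fingers, z is the direction in which the jaws open and shut, and the axes are right-handed (so a half turn about y gives the same grasp; the last joint's range is limited). The gripper opens to 85 mm and grips with 20 to 120 N. Pads are 22 mm wide; open, the fingers measure 114 mm over their backs; the gripper's body (76 mm by 85 mm) begins 54 mm behind the grasp point. The pads swing forward as they close: fully open they stand 13 mm farther back than shut.
Start: joints at [-1.38, 0.477, 0.022, 1.555, -0.011, 1.109, -0.083], TCP at [0.199, 0.645, 0.405] pointing down, gripper open.
Joint ranges: [-2.96, 2.96], [-0.34, 2.1], [-1.41, 1.46], [0.24, 2.44], [-1.37, 4.51], [0.17, 1.92], [-2.96, 2.96]. Speed limits (rad/s): [2.39, 2.39, 3.14, 3.14, 3.14, 3.14, 3.14].

### API

Orientations are given as a rotation vector (axis times angle).
In Python, from bench import get_obs, grab_frame, hand_in, finger_overhang gives the robot as it stands. The module is installed in compiled form; this text tells all that it offers.
- The arm moves only by the shell command python3 -m jog 'ROWS' [FORCE]. ROWS is JSON, a list of rows, each a list of 3 entries, a list of its own where there are three numbers: the shift along the tool's x, y, z in cm, then the turn about the tool's y in rad, then the gripper command: -1 is fully open, 1 is shut, values between are in proportion. In form: [[[x, y, z], twist, gripper], ...]. A call has 1 to 10 rows; each row is the pose to reach, as a shift and turn from the pose commanded when the call began, along the tool's axes at that moment; what a row does not reach only later rows make up. A row lasts 1/8 s, in which the tool goes at most 62.5 mm and 10.7 degrees, less where a joint would pass 70% of its speed; a pose out of reach is approached as far as the arm can. A call with a gripper value outside its range is refused whole. The fingers move at their own pace and stop on an object; FORCE is the grip in N (left out, the last holds). Time passes only in rows, so rows that repeat a pose let the fingers close. It gives the time, the measured TCP pose, the force and the opening at its end, in the units of the state.
- get_obs(): the state, without advancing time (a new reading comes with each control period).
- grab_frame(name): name is "scene" or "side" or "wrist"; returns a dict with "image" (400x640x3 uint8, blue, green, red), "fx", "fy", "cx", "cy" (pixels), "origin" and "rotation" of the camera in the world. Camera axes: x right, y up, looking along -z (the intrinsics and any distortion apply to the point x, -y, -z); pixel columns grow to the right and rows downward; lengths in m; the calibration is good to about 2 mm. A picture is of the moment at which its call begins. There is no depth.
- hand_in(): hands the job in, once; it reports no verdict.
The state is a dict: "clock": time; "joints": joint angles; "qvel": joint speeds; "tau": joint torques, N m; "tcp_pos": TCP position; "orientation": TCP orientation; "contact_force": force on the tool from outside, world axes, zero at the start; "moment": the same for the moment, N m; "grip_width": finger opening in m.
Only numpy, scipy, OpenCV 4.12 (cv2) and the standard library are available. Lean on these libraries where they do the work, as an engineer would, in place of code of your own. Each camera call takes 0.05 s, during which the arm holds its last target.

### The job

Put the finished workboat model on its display stand: lay it down without letting it fall, keel in the notches of both saddles, centred between them fore and aft, upright and with the bow towards the pointed end of the baseboard, and let go of it. Then fit the deck crane over the toothed brass stub behind the wheelhouse, turned so that its slots take the teeth and its jib points straight aft, until its foot is fully down on the deck; do not drop the crane either. Leave the paint jars and the pliers where they are.

Things in the scene. Friction and masses are not known exactly. Their poses are not given: they have to be found in the camera images.
- hull: Loose workboat model, 273 x 60 mm, about 0.3 kg, red bottom, teal sides; starts upright on its flat keel (16 mm wide, 6 mm deep, from 95 mm behind the origin to 88 mm ahead), the bottom rising in a V above it. Origin: mid keel underside, near the balance point; x to the bow, y to port, z up. Deck 50 mm above origin, bulwark 6 mm higher.
- wheelhouse (a point): Grip point inside the hull's cream wheelhouse, 20 mm ahead of the hull's origin and 77 mm above it; axes as the hull's. The wheelhouse is 50 mm long (x) and 37 mm wide (y), from deck to 92 mm above the hull's origin, sides free; a 10 mm mast stands on its roof. Jaw tips must stay 58 mm or more above the hull's origin to clear the bulwark.
- stub (a point): Foot of the toothed brass stub, on the hull's centre line 45 mm behind the hull's origin, on the deck; axes as the hull's. It has four teeth, pointing fore, aft, port and starboard: a cross 26 mm across the tips, each tooth 8 mm wide and 12 mm tall.
- bow (a point): Top of the stem at the bow, 138 mm ahead of the hull's origin and 57 mm above it.
- crane: Loose deck crane, about 0.09 kg, standing on its 42 mm round grey foot. Origin: centre of the foot's underside; x along the jib, z up. A cross of open slots 12 mm wide and 13 mm deep, along x and y under the foot, takes the stub's teeth with 2 mm play a side. Counterweight to 27 mm behind. Fully home, its origin is on stub and its x points to the stern.
- crane_house (a point): Grip point inside the crane's yellow house, straight above the crane's origin by 46 mm; axes as the crane's. The house is 34 mm long (x) and 30 mm wide (y), from 28 to 62 mm above the crane's origin, both y faces free.
- jib_tip (a point): Tip of the crane's level jib, 84 mm ahead of the crane's origin and 55 mm above it; the jib is 10 mm wide.
- stand: Display stand, does not move: baseboard 192 x 84 x 12 mm with one pointed end, two 8 mm plywood saddles across it. Origin: underside of the board midway between the saddles; x to the pointed (bow) end, z up. A well placed hull has its origin straight above this origin by 46 mm and its axes along these.
- saddle_bow (a point): Centre of the notch floor of the bow saddle, 60 mm ahead of the stand's origin, 46 mm above it. The flat floor is 22 mm wide; the padded sides slope up to horns 21 mm above the floor, 72 mm over the outsides.
- saddle_stern (a point): Centre of the notch floor of the stern saddle, 60 mm behind the stand's origin, 46 mm above it. The flat floor is 22 mm wide; the padded sides slope up to horns 17 mm above the floor, 80 mm over the outsides.
- jar_orange: Loose paint jar, 33 mm across and 44 mm tall, orange with a white cap; origin at the centre of its underside. Leave alone.
- jar_brown: Loose paint jar, 33 mm across and 44 mm tall, brown with a black cap; origin at the centre of its underside. Leave alone.
- pliers: Loose small side cutters with red handles lying flat, 110 mm long, 12 mm high; origin near the pivot, x towards the jaws. Leave alone.
Mind the look-alikes: they are no part of the job. What is meant by the crane is not green, and is the smaller of those in its own colour.

How it is judged:
By the outcome, as a careful person would: the job done as asked, in the order asked, and still so for the second after the job is handed in, with the robot touching nothing.
It also fails if it takes over 64 s, if anything falls off the work surface, if the arm or the gripper's body presses on something with over 40 N, if the wrist force passes 120 N, or if a joint passes its speed limit or range.

## Working session

There is one attempt and no reset: what is moved stays moved. The work goes in short steps, Python scripts to look and compute and a shell command to move; the robot and the scene stay as the last step left them, time stands still between calls to the robot, and variables do not carry over. Pictures are saved under pics/ and viewed, and the job is handed in when it is done.

```bash
mkdir -p pics; ls; python3 - <<'E'
from bench import *
import cv2
print(get_obs()); print(finger_overhang)
for n in ["scene","side","wrist"]:
    f=grab_frame(n); cv2.imwrite(f"pics/{n}0.png",f["image"]); print(n,{k:v for k,v in f.items() if k!="image"})
E
```

```text
pics
{'clock': 0.0, 'joints': array([-1.38011035,  0.47783049,  0.02233802,  1.55645773, -0.01144048,
        1.10931926, -0.08307378]), 'qvel': array([ 2.36766582e-03, -2.06718738e-04,  6.18506437e-04, -5.95704667e-05,
       -7.74045317e-04, -1.44080676e-03, -6.81500625e-04]), 'tau': array([-8.21931990e-04, -5.96452582e+01,  1.60698362e+00, -2.81206530e+01,
        1.22669328e-02,  9.42428451e-03,  4.11067191e-06]), 'tcp_pos': array([0.19861023, 0.64482906, 0.40370238]), 'orientation': array([-1.55993939,  0.23457835, -0.23444035]), 'contact_force': array([ 0.07785237, -0.26934876, -0.40140531]), 'moment': array([ 0.03331019, -0.0043139 , -0.04400122]), 'grip_width': 0.08556670921663492}
0.1734
scene {'fx': 446.8787787199737, 'fy': 446.8787787199737, 'cx': 319.4617346263527, 'cy': 199.4322637165592, 'origin': array([0.9190253 , 0.7761557 , 0.67151764]), 'rotation': array([0.33142476, 1.28053126, 2.3921708 ])}
side {'fx': 408.33846116228415, 'fy': 408.33846116228415, 'cx': 324.59000040674374, 'cy': 205.46394701708658, 'origin': array([ 0.34904473, -0.8833062 ,  0.86415057]), 'rotation': array([ 0.84692235, -0.08873945, -0.15168815])}
wrist {'fx': 350.8662183436885, 'fy': 350.8662183436885, 'cx': 319.9562490521543, 'cy': 200.11520939393068, 'origin': array([0.12684052, 0.66532599, 0.37240764]), 'rotation': array([-0.25819827, -0.18869603,  1.26233006])}
```

View pics/scene0.png

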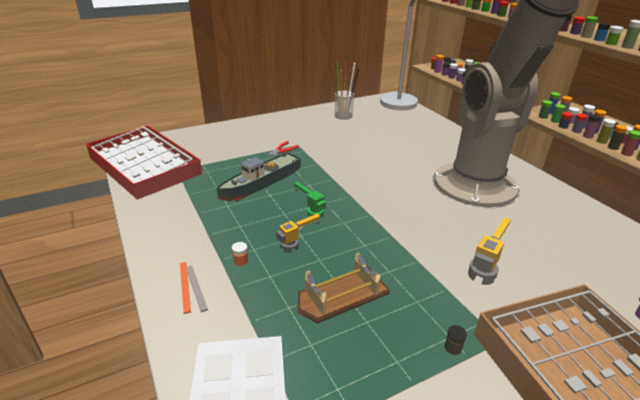

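View pics/side0.png

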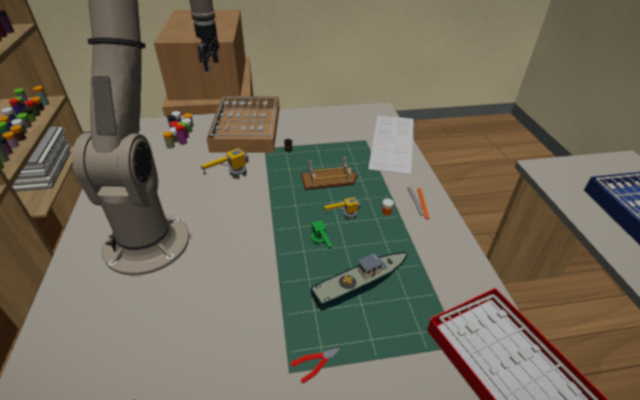

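View pics/wrist0.png

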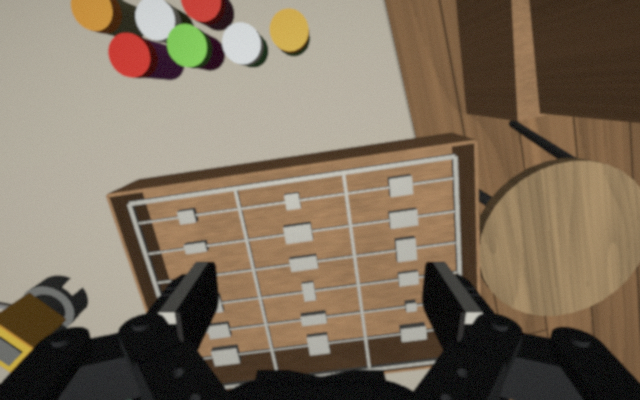

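Two yellow cranes are in view: one on the mat (scene 290,232; side 348,207) and one off it (scene 487,255; side 237,160). The boat is at side (360,278) and the stand at side (329,178). Next I'll enlarge crops.

```bash
cat > h.py <<'E'
import numpy as np,cv2
from scipy.spatial.transform import Rotation as R
from scipy.optimize import least_squares
from bench import *
def proj(f,P):
    p=(np.atleast_2d(P)-f["origin"])@R.from_rotvec(f["rotation"]).as_matrix()
    return np.c_[f["cx"]+f["fx"]*p[:,0]/-p[:,2], f["cy"]-f["fy"]*p[:,1]/-p[:,2]]
def ray(f,uv,z):
    d=R.from_rotvec(f["rotation"]).as_matrix()@np.array([(uv[0]-f["cx"])/f["fx"],-(uv[1]-f["cy"])/f["fy"],-1])
    return f["origin"]+d*(z-f["origin"][2])/d[2]
def world(p,m):
    x,y,a=p; m=np.atleast_2d(m); c,s=np.cos(a),np.sin(a)
    return np.c_[x+c*m[:,0]-s*m[:,1],y+s*m[:,0]+c*m[:,1],m[:,2]]
def fit(obs,p0):  # obs: list of (frame, modelpt, uv)
    def r(p): return np.concatenate([(proj(f,world(p,m))-np.array(uv)).ravel() for f,m,uv in obs])
    s=least_squares(r,p0,loss='soft_l1'); return s.x,r(s.x).reshape(-1,2)
def crop(im,x0,y0,x1,y1,s,fn):
    cv2.imwrite(fn,cv2.resize(im[y0:y1,x0:x1],None,fx=s,fy=s,interpolation=cv2.INTER_CUBIC))
def mark(f,Ps,fn,box,s):
    im=cv2.resize(f["image"],None,fx=s,fy=s,interpolation=cv2.INTER_CUBIC)
    for u in proj(f,Ps): cv2.circle(im,tuple(int(round(v)) for v in (u+.5)*s-.5),3,(255,0,255),1)
    x0,y0,x1,y1=[b*s for b in box]; cv2.imwrite(fn,im[y0:y1,x0:x1])
def load(n):
    import pickle; return pickle.load(open(n,'rb'))
E
python3 - <<'E'
from h import *
import pickle
F={n:grab_frame(n) for n in("scene","side")}; pickle.dump(F,open("F0.pkl","wb"))
s,d=F["scene"]["image"],F["side"]["image"]
crop(s,210,130,310,205,8,"pics/s_boat.png");crop(d,300,240,420,315,6,"pics/d_boat.png")
crop(s,290,245,400,325,7,"pics/s_stand.png");crop(d,290,145,370,195,10,"pics/d_stand.png")
crop(s,265,175,345,255,7,"pics/s_crane.png");crop(d,310,185,400,250,8,"pics/d_crane.png")
for n,uv,z in [("scene",(488,275),0),("scene",(289,246),0),("side",(238,174),0),("side",(349,215),0)]: print(n,uv,ray(F[n],uv,z))
E
```

```text
scene (488, 275) [0.24823653 0.30387573 0.        ]
scene (289, 246) [0.59967597 0.02228221 0.        ]
side (238, 174) [0.25909994 0.29433776 0.        ]
side (349, 215) [0.59836836 0.02890053 0.        ]
```

View pics/s_boat.png

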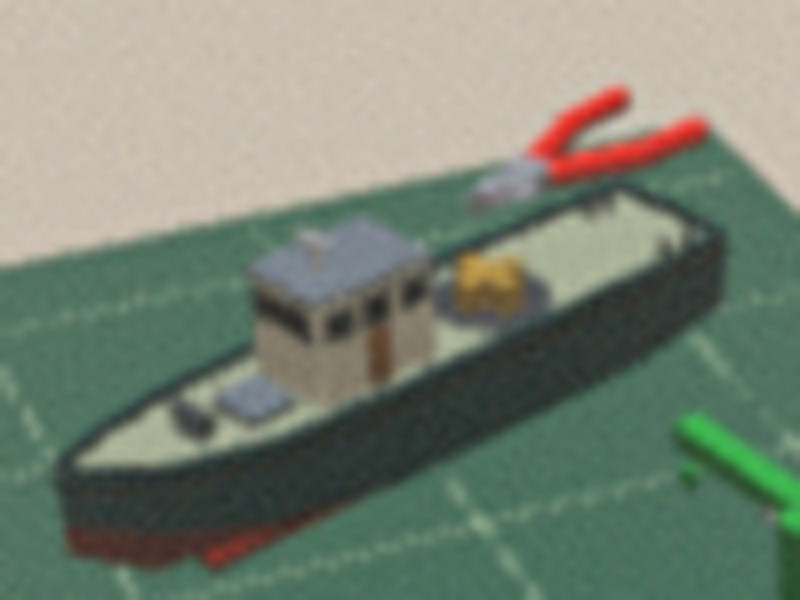

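View pics/d_boat.png

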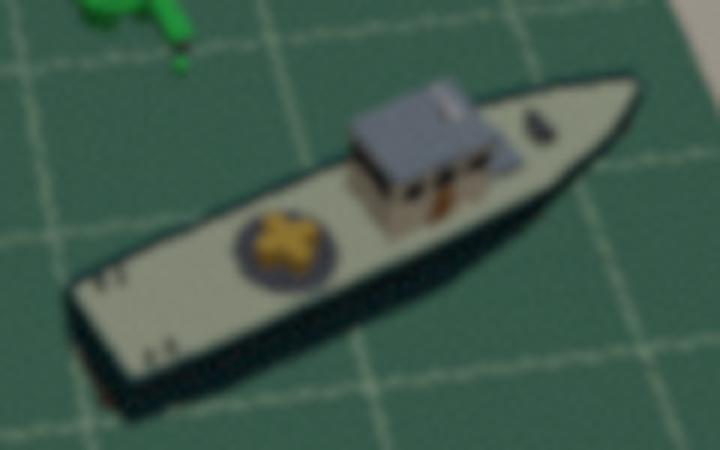

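View pics/s_stand.png

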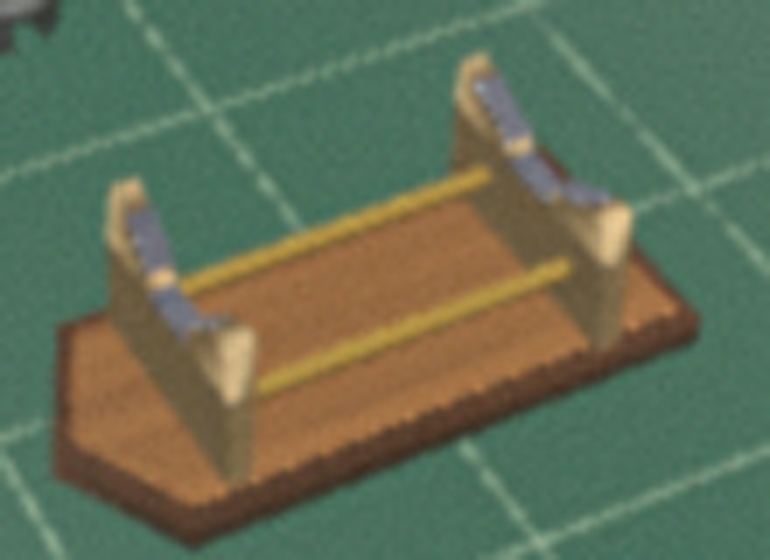

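View pics/d_stand.png

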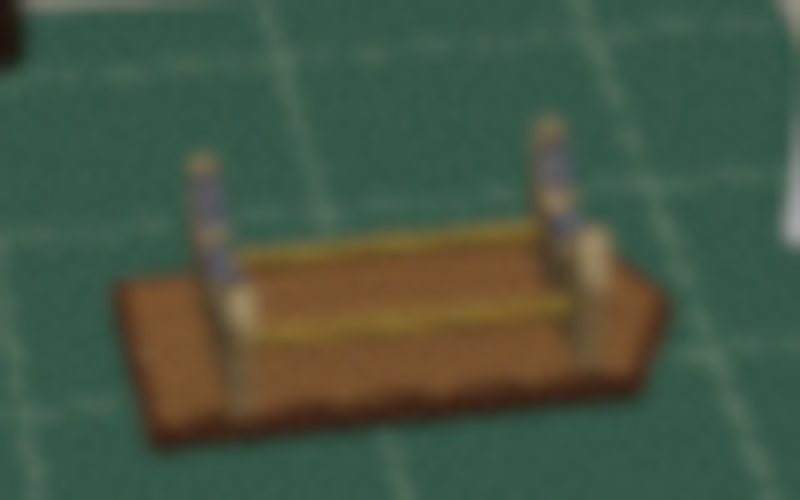

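View pics/s_crane.png

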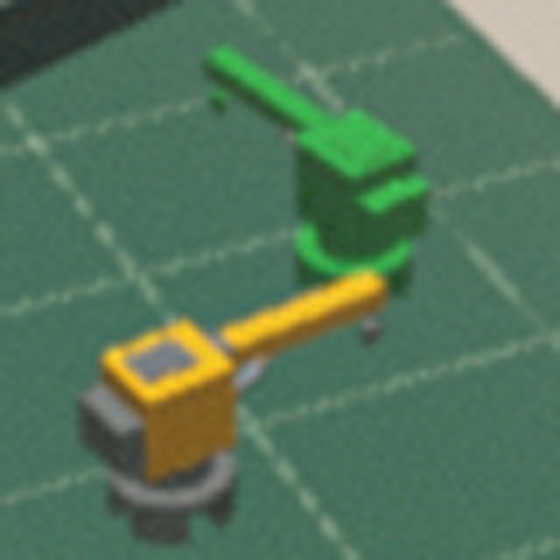

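View pics/d_crane.png

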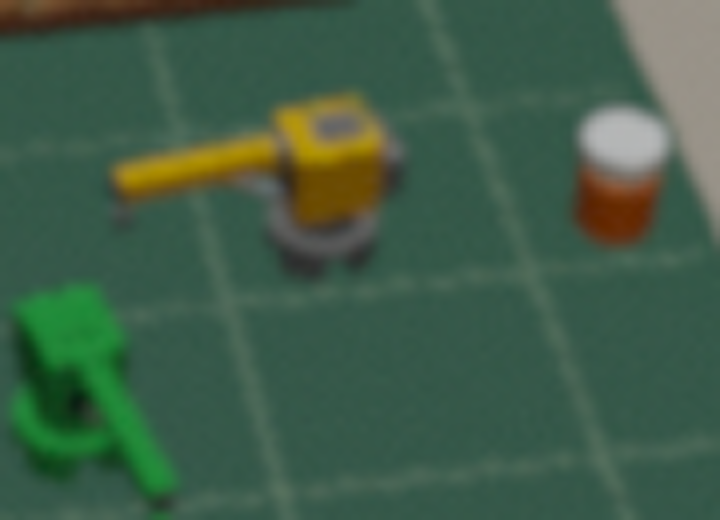

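```bash
cat > fit0.py <<'E'
from h import *
F=load("F0.pkl");S,D=F["scene"],F["side"]
def O(f,x0,y0,s,L): return [(f,m,((u+.5)/s-.5+x0,(v+.5)/s-.5+y0)) for m,(u,v) in L]
mm=lambda *a:np.array(a)/1000
boat=O(S,210,130,8,[(mm(138,0,57),(62,470)),(mm(45,18.5,92),(318,303)),(mm(45,-18.5,92),(252,272)),(mm(-5,18.5,92),(432,262)),(mm(-5,-18.5,92),(365,218)),(mm(-45,0,62),(490,268)),(mm(-135,0,56),(672,210))])
boat+=O(D,300,240,6,[(mm(138,0,57),(637,78)),(mm(45,18.5,92),(447,82)),(mm(45,-18.5,92),(492,150)),(mm(-5,18.5,92),(352,128)),(mm(-5,-18.5,92),(393,185)),(mm(-45,0,62),(287,238)),(mm(-135,0,56),(101,336))])
crane=O(S,265,175,7,[(mm(17,-15,62),(235,358)),(mm(17,15,62),(180,320)),(mm(-17,-15,62),(155,402)),(mm(-17,15,62),(102,360)),(mm(84,0,55),(383,290))])
crane+=O(D,310,185,8,[(mm(17,15,62),(295,155)),(mm(17,-15,62),(275,108)),(mm(-17,-15,62),(363,95)),(mm(-17,15,62),(385,140)),(mm(84,0,55),(115,183))])
def stand(p):
    tx,i=p
    a=O(S,290,245,7,[(mm(60,36-i,67),(240,330)),(mm(60,-36+i,67),(128,182)),(mm(-60,40-i,63),(615,207)),(mm(-60,-40+i,63),(475,58)),(mm(tx,0,12),(58,440)),(mm(tx-192,42,12),(697,320))])
    a+=O(D,290,145,10,[(mm(60,36-i,67),(550,118)),(mm(60,-36+i,67),(593,232)),(mm(-60,40-i,63),(203,155)),(mm(-60,-40+i,63),(238,288)),(mm(tx,0,12),(668,298)),(mm(tx-192,42,12),(120,285)),(mm(tx-192,-42,12),(155,432))])
    return a
for n,o,p0 in [("boat",boat,(.62,-.15,.4)),("crane",crane,(.6,.03,3.1))]:
    p,r=fit(o,p0); print(n,p.round(4),np.degrees(p[2]).round(1)); print(r.round(1).tolist())
best=min(((lambda q:(np.abs(q[1]).sum(),t,i)+q)(fit(stand((t,i)),(.57,.2,.1))) for t in range(88,122,2) for i in (0,2,4)),key=lambda q:q[0])
print("stand",best[1:3],best[3].round(4),np.degrees(best[3][2])); print(best[4].round(1).tolist())
E
python3 fit0.py
```

```text
boat [ 0.569  -0.25    0.3523] 20.2
[[0.4, 0.9], [0.2, -0.3], [-0.5, -1.2], [0.3, -1.7], [-0.3, -0.7], [-0.0, -0.1], [0.1, -1.6], [-0.1, 1.1], [0.1, -0.3], [1.2, -1.9], [-0.5, -0.7], [1.0, -0.1], [0.1, -0.1], [-0.8, -0.3]]
crane [0.6002 0.027  3.2961] 188.9
[[0.8, 1.0], [1.5, -0.0], [-0.4, -0.0], [0.0, -0.7], [-0.3, 0.3], [1.0, 0.6], [-0.0, 0.2], [-0.6, -0.3], [0.3, 0.2], [0.6, 0.1]]
stand (102, 4) [0.5677 0.2145 0.0238] 1.3618678043538734
[[0.0, -0.3], [0.3, 0.1], [0.4, -0.2], [0.7, 0.0], [-1.4, 0.9], [0.1, -0.8], [0.1, 0.6], [0.2, 0.1], [0.1, 0.6], [0.2, -0.1], [1.4, -0.2], [-0.3, -0.4], [-0.1, -0.2]]
```

```bash
cat > plan.py <<'E'
from h import *
def go(*targets):
    """targets: (x,y,z, yaw_of_tool_z deg) from present pose -> rows in tool axes of now"""
    o=get_obs(); T=R.from_rotvec(o["orientation"]).as_matrix()
    print("t",round(o["clock"],2),"tcp",o["tcp_pos"].round(4),"joints",o["joints"].round(2),"F",o["contact_force"].round(1),"w",round(o["grip_width"],4))
    print("tool axes x,y,z:",T.T.round(3).tolist(),"zyaw",np.degrees(np.arctan2(T[1,2],T[0,2])).round(2))
    zy=np.arctan2(T[1,2],T[0,2])
    for x,y,z,yw in targets:
        d=T.T@(np.array([x,y,z])-o["tcp_pos"])*100
        dy=(np.radians(yw)-zy+np.pi)%(2*np.pi)-np.pi
        print("  shift cm",d.round(2).tolist(),"twist",round(-dy,3))
E
python3 - <<'E'
from plan import *
go((.5,.4,.40,110),(.588,.1,.4,110),(.5878,-.2431,.40,110.2),(.5878,-.2431,.40,-69.8))
E
```

```text
t 0.25 tcp [0.1987 0.645  0.4043] joints [-1.38  0.48  0.02  1.56 -0.01  1.11 -0.08] F [0.1 0.3 0.4] w 0.0855
tool axes x,y,z: [[0.956, -0.294, 0.0], [-0.0, -0.001, -1.0], [0.294, 0.956, -0.001]] zyaw 72.88
  shift cm [36.01, 0.44, -14.54] twist -0.648
  shift cm [53.25, 0.46, -40.62] twist -0.648
  shift cm [63.33, 0.49, -73.42] twist -0.651
  shift cm [63.33, 0.49, -73.42] twist 2.49
```

```bash
python3 -m jog '[[[36,0.4,-14.5],-0.65,-1],[[36,0.4,-14.5],-0.65,-1],[[36,0.4,-14.5],-0.65,-1],[[36,0.4,-14.5],-0.65,-1],[[36,0.4,-14.5],-0.65,-1],[[36,0.4,-14.5],-0.65,-1],[[53,0.4,-40],-0.65,-1],[[53,0.4,-40],-0.65,-1],[[53,0.4,-40],-0.65,-1],[[53,0.4,-40],-0.65,-1]]' 30; python3 - <<'E'
from plan import *
go((.5878,-.2431,.40,110.2))
E
```

```text
clock: 1.5
tcp_pos: [0.567, 0.169, 0.4009]
orientation: [-1.553, -0.276, 0.275]
contact_force: [1.1, -0.3, -1.1]
grip_width: 0.0855
t 1.5 tcp [0.567  0.169  0.4009] joints [-0.44  0.34  0.06  1.77 -0.02  1.03  1.55] F [ 1.1 -0.3 -1.1] w 0.0855
tool axes x,y,z: [[0.939, 0.344, 0.0], [0.0, 0.0, -1.0], [-0.344, 0.939, 0.0]] zyaw 110.12
  shift cm [-12.23, 0.08, -39.41] twist -0.001
```

```bash
python3 -m jog '[[[-12.2,0,-39.4],0,-1],[[-12.2,0,-39.4],0,-1],[[-12.2,0,-39.4],0,-1],[[-12.2,0,-39.4],0,-1],[[-12.2,0,-39.4],0,-1],[[-12.2,0,-39.4],0,-1],[[-12.2,0,-39.4],0,-1],[[-12.2,0,-39.4],0,-1],[[-12.2,0,-39.4],0,-1]]'; python3 - <<'E'
from plan import *
import pickle
f=grab_frame("wrist"); pickle.dump(f,open("w1.pkl","wb")); p=(.569,-.25,.3523)
M=np.array([[138,0,57],[45,18.5,92],[45,-18.5,92],[-5,18.5,92],[-5,-18.5,92],[-45,0,62]])/1000
mark(f,world(p,M),"pics/w1.png",(0,0,640,400),1); cv2.imwrite("pics/w1raw.png",f["image"])
go((.5878,-.2431,.25,110.2))
E
```

```text
clock: 2.62
tcp_pos: [0.5878, -0.2401, 0.4005]
orientation: [-1.552, -0.276, 0.276]
contact_force: [-0.4, 1.2, 0.8]
grip_width: 0.0855
t 2.67 tcp [ 0.588  -0.2394  0.4005] joints [ 0.13  0.42  0.22  1.67 -0.1   1.06  2.3 ] F [ 1.   0.1 -0.3] w 0.085
tool axes x,y,z: [[0.938, 0.346, 0.0], [-0.0, 0.001, -1.0], [-0.346, 0.938, 0.001]] zyaw 110.24
  shift cm [-0.16, 15.05, -0.36] twist 0.001
```

View pics/w1.png

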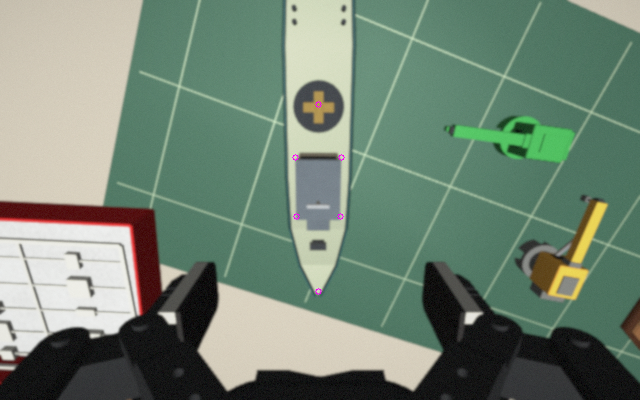

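The overlay agrees with the boat to about 1–2 px (stub at 318,107, bow at 318,293), and the crane jib and green crane are on the right. I'll descend in stages.

```bash
python3 -m jog '[[[0,5,-0.3],0,-1],[[0,10,-0.3],0,-1],[[0,13,-0.3],0,-1],[[0,13,-0.3],0,-1],[[0,13,-0.3],0,-1]]' ; python3 - <<'E'
from plan import *
go((.5883,-.2429,.233,110.2))
E
```

```text
clock: 3.3
tcp_pos: [0.5896, -0.2431, 0.2722]
orientation: [-1.554, -0.278, 0.275]
contact_force: [0.7, 0.2, 1.4]
grip_width: 0.0854
t 3.3 tcp [ 0.5896 -0.2431  0.2722] joints [ 0.16  0.57  0.19  1.77 -0.14  0.82  2.33] F [0.7 0.2 1.4] w 0.0854
tool axes x,y,z: [[0.939, 0.345, 0.002], [0.002, -0.0, -1.0], [-0.345, 0.939, -0.001]] zyaw 110.2
  shift cm [-0.12, 3.92, 0.06] twist -0.0
```

```bash
python3 -m jog '[[[-0.1,2.5,0],0,-1],[[-0.1,3.9,0],0,-1],[[-0.1,3.9,0],0,-1],[[-0.1,3.9,0],0,-1],[[-0.1,3.9,0],0,0.3],[[-0.1,3.9,0],0,1],[[-0.1,3.9,0],0,1],[[-0.1,3.9,0],0,1],[[-0.1,3.9,0],0,1],[[-0.1,3.9,0],0,1]]' 70; python3 - <<'E'
from plan import *
go((.5883,-.2429,.233,110.2))
f=grab_frame("wrist");crop(f["image"],0,0,640,400,1,"pics/w2.png")
E
```

```text
clock: 4.55
tcp_pos: [0.5879, -0.2439, 0.2322]
orientation: [-1.553, -0.276, 0.275]
contact_force: [-1.5, 1.8, 5.6]
grip_width: 0.0357
t 4.55 tcp [ 0.5879 -0.2439  0.2322] joints [ 0.17  0.62  0.18  1.79 -0.15  0.75  2.34] F [-1.5  1.8  5.6] w 0.0357
tool axes x,y,z: [[0.939, 0.344, 0.0], [0.0, 0.0, -1.0], [-0.344, 0.939, 0.0]] zyaw 110.13
  shift cm [0.07, -0.08, 0.08] twist -0.001
```

View pics/w2.png

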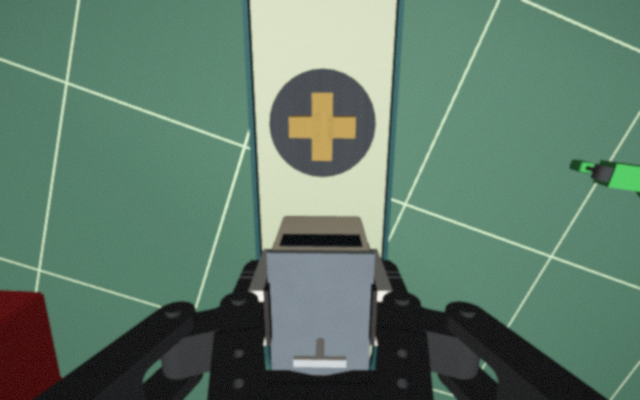

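The jaws hold the wheelhouse (36 mm) and the stub's cross is centred at (322,127). Now I'll lift.

```bash
python3 -m jog '[[[0,-0.5,0],0,1],[[0,-1.5,0],0,1],[[0,-4,0],0,1],[[0,-7,0],0,1],[[0,-10,0],0,1],[[0,-10,0],0,1],[[0,-10,0],0,1],[[0,-10,0],0,1]]'; python3 - <<'E'
from plan import *
go((.5883,-.2429,.333,110.2))
f=grab_frame("wrist");crop(f["image"],0,0,640,400,1,"pics/w3.png")
g=grab_frame("side");crop(g["image"],280,180,440,300,5,"pics/d3.png")
E
```

```text
clock: 5.6
tcp_pos: [0.5872, -0.2438, 0.33]
orientation: [-1.552, -0.273, 0.278]
contact_force: [0.2, -0.6, -4.4]
grip_width: 0.0355
t 5.6 tcp [ 0.5872 -0.2438  0.33  ] joints [ 0.14  0.49  0.21  1.73 -0.12  0.93  2.32] F [ 0.2 -0.6 -4.4] w 0.0355
tool axes x,y,z: [[0.939, 0.344, -0.002], [-0.003, 0.001, -1.0], [-0.344, 0.939, 0.002]] zyaw 110.13
  shift cm [0.13, -0.3, 0.05] twist -0.001
```

View pics/w3.png

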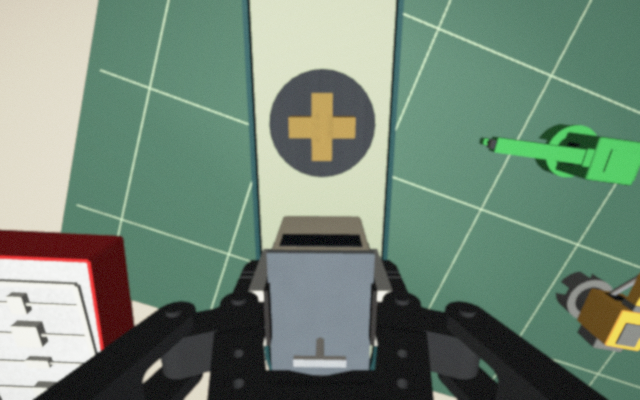

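View pics/d3.png

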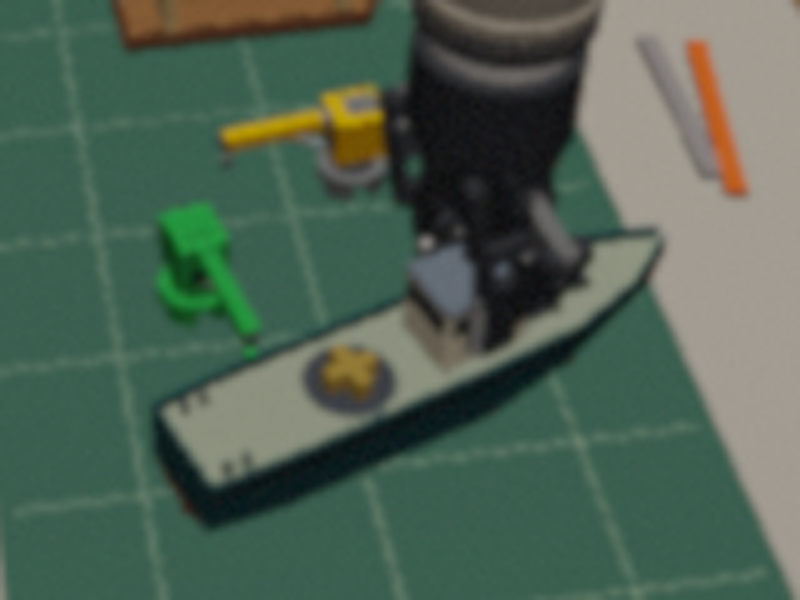

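```bash
python3 - <<'E'
from plan import *
o=get_obs(); T=R.from_rotvec(o["orientation"]).as_matrix()
f=grab_frame("wrist")
P=ray(f,(322.3,127),.062+.0978); off=T.T@(P-o["tcp_pos"]); print("stub in tool mm",(off*1000).round(1))
ox=off[0]+.045; oz=off[2]; print("hull origin in tool x,z",ox*1000,oz*1000)
for ox_,oz_ in((ox,oz),(-.0205,0)):
  a=np.radians(1.36); t=np.array([.5677,.2145])-ox_*np.array([np.cos(a),np.sin(a)])-oz_*np.array([-np.sin(a),np.cos(a)])
  print(t); go((t[0],t[1],.36,91.36))
E
```

```text
stub in tool mm [-62.6 170.7  -0.5]
hull origin in tool x,z -17.584340995345144 -0.47835969785357557
[0.58526803 0.21539558]
t 5.75 tcp [ 0.5875 -0.244   0.3306] joints [ 0.14  0.49  0.21  1.73 -0.12  0.93  2.32] F [-0.  -0.2 -3.3] w 0.0353
tool axes x,y,z: [[0.939, 0.344, -0.001], [-0.002, 0.0, -1.0], [-0.344, 0.939, 0.001]] zyaw 110.12
  shift cm [15.58, -2.92, 43.22] twist 0.327
[0.58819423 0.21498655]
t 5.75 tcp [ 0.5875 -0.244   0.3306] joints [ 0.14  0.49  0.21  1.73 -0.12  0.93  2.32] F [-0.  -0.2 -3.3] w 0.0353
tool axes x,y,z: [[0.939, 0.344, -0.001], [-0.002, 0.0, -1.0], [-0.344, 0.939, 0.001]] zyaw 110.12
  shift cm [15.84, -2.92, 43.08] twist 0.327
```

```bash
python3 -m jog '[[[0,-2,0],0,1],[[1.5,-3,4],0.03,1],[[3,-3,8.6],0.07,1],[[4.8,-3,13.5],0.1,1],[[6.6,-3,18.5],0.14,1],[[8.4,-3,23.5],0.17,1],[[10.2,-3,28.5],0.21,1],[[12,-3,33.5],0.25,1],[[13.8,-3,38.5],0.29,1],[[15,-3,41.5],0.31,1]]' && python3 -m jog '[[[0.7,0,1.5],0.017,1],[[0.7,0,1.5],0.017,1],[[0.7,0,1.5],0.017,1],[[0.7,0,1.5],0.017,1]]'; python3 - <<'E'
from plan import *
import pickle
go((.5865,.2152,.30,91.36))
F={n:grab_frame(n) for n in("scene","side","wrist")}; pickle.dump(F,open("F4.pkl","wb"))
crop(F["scene"]["image"],265,195,405,325,5,"pics/s4.png");crop(F["side"]["image"],280,100,400,200,6,"pics/d4.png")
cv2.imwrite("pics/w4.png",F["wrist"]["image"])
E
```

```text
clock: 7.0
tcp_pos: [0.5852, 0.2009, 0.3613]
orientation: [-1.569, -0.034, 0.035]
contact_force: [1.1, 0.1, -3.4]
grip_width: 0.0356
clock: 7.5
tcp_pos: [0.5925, 0.2104, 0.3617]
orientation: [-1.572, -0.017, 0.017]
contact_force: [-0.0, 0.4, -3.0]
grip_width: 0.0356
t 7.5 tcp [0.5925 0.2104 0.3617] joints [-0.57  0.44  0.17  1.72 -0.09  0.98  1.23] F [-0.   0.4 -3. ] w 0.0356
tool axes x,y,z: [[1.0, 0.022, -0.0], [-0.0, -0.001, -1.0], [-0.022, 1.0, -0.001]] zyaw 91.23
  shift cm [-0.59, 6.17, 0.5] twist -0.002
```

View pics/s4.png

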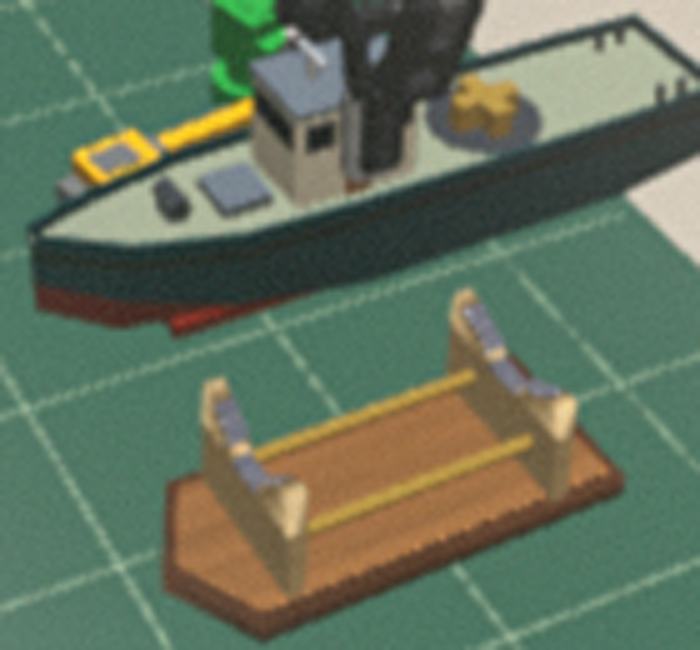

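View pics/d4.png

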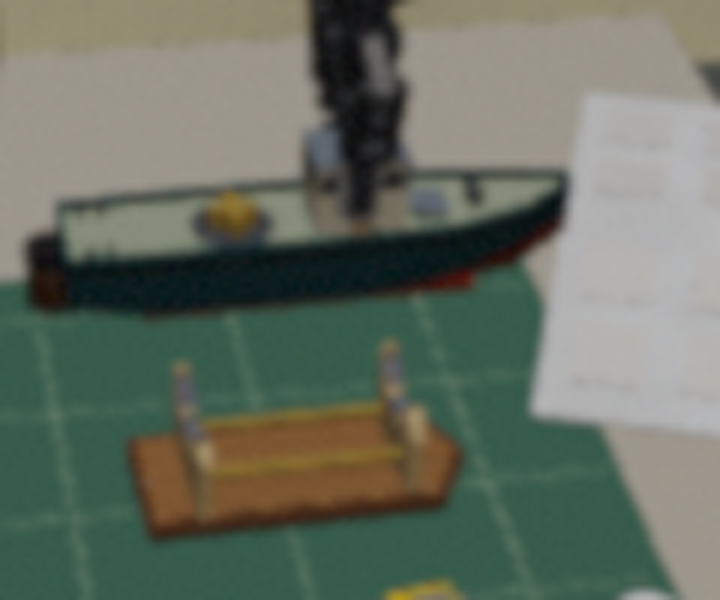

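View pics/w4.png

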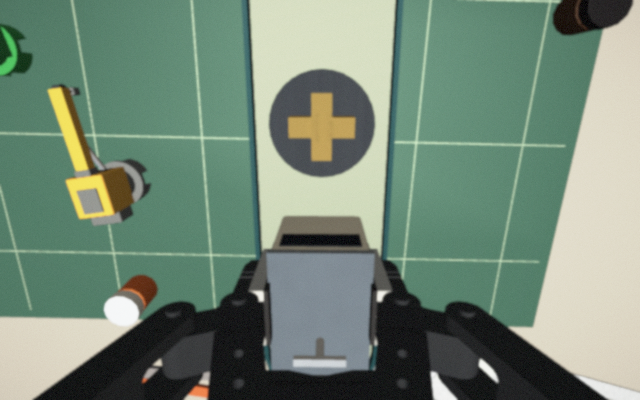

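```bash
cat > fit4.py <<'E'
from h import *
F=load("F4.pkl");S,D=F["scene"],F["side"]
def O(f,x0,y0,s,L): return [(f,m,((u+.5)/s-.5+x0,(v+.5)/s-.5+y0)) for m,(u,v) in L]
mm=lambda *a:np.array(a)/1000
for z in (125,130,135):
    b=O(S,265,195,5,[(mm(138,0,57+z),(33,230)),(mm(45,18.5,92+z),(300,115)),(mm(45,-18.5,92+z),(252,70)),(mm(-45,0,62+z),(487,97))])
    b+=O(D,280,100,6,[(mm(138,0,57+z),(565,175)),(mm(-45,0,62+z),(233,210)),(mm(-135,0,56+z),(63,232))])
    p,r=fit(b,(.57,.21,.02)); print(z,p.round(4),np.degrees(p[2]).round(2),r.round(1).tolist())
E
python3 fit4.py; python3 - <<'E'
from h import *
f=load("F4.pkl")["wrist"]; print(ray(f,(321.5,127),.062+.1297)+[.045,0.001,0])
E
```

```text
125 [ 0.572   0.2061 -0.0169] -0.97 [[-0.1, 1.7], [-0.3, 0.7], [0.1, -1.2], [0.3, 0.3], [1.0, 4.0], [-0.4, 0.6], [-0.8, 0.5]]
130 [0.5742 0.2094 0.0132] 0.75 [[0.2, 2.2], [0.2, 0.1], [-0.1, -1.8], [0.1, -1.1], [1.2, 1.4], [0.2, -1.2], [-0.1, -0.8]]
135 [0.5758 0.2128 0.0137] 0.79 [[-0.1, 1.3], [0.4, -1.0], [-0.0, -3.0], [0.4, -2.1], [1.6, -0.6], [0.5, -3.2], [0.2, -2.8]]
[0.57530519 0.20978337 0.1917    ]
```

```bash
python3 -m jog '[[[-0.6,0,0.45],0,1],[[-0.6,2,0.45],0,1],[[-0.6,4,0.45],0,1],[[-0.6,5.7,0.45],0,1],[[-0.6,5.7,0.45],0,1],[[-0.6,5.7,0.45],0,1]]'; python3 - <<'E'
from plan import *
import pickle
go((.5857,.2152,.278,91.36))
F={n:grab_frame(n) for n in("scene","side")}; pickle.dump(F,open("F5.pkl","wb"))
crop(F["scene"]["image"],265,215,405,325,5,"pics/s5.png");crop(F["side"]["image"],280,120,400,200,6,"pics/d5.png")
E
```

```text
clock: 8.4
tcp_pos: [0.5864, 0.217, 0.3053]
orientation: [-1.57, -0.02, 0.018]
contact_force: [0.2, -0.1, -3.5]
grip_width: 0.0354
t 8.4 tcp [0.5864 0.217  0.3053] joints [-0.57  0.5   0.15  1.78 -0.1   0.87  1.22] F [ 0.2 -0.1 -3.5] w 0.0354
tool axes x,y,z: [[1.0, 0.024, 0.001], [0.001, 0.0, -1.0], [-0.024, 1.0, 0.0]] zyaw 91.38
  shift cm [-0.08, 2.73, -0.18] twist 0.0
```

View pics/s5.png

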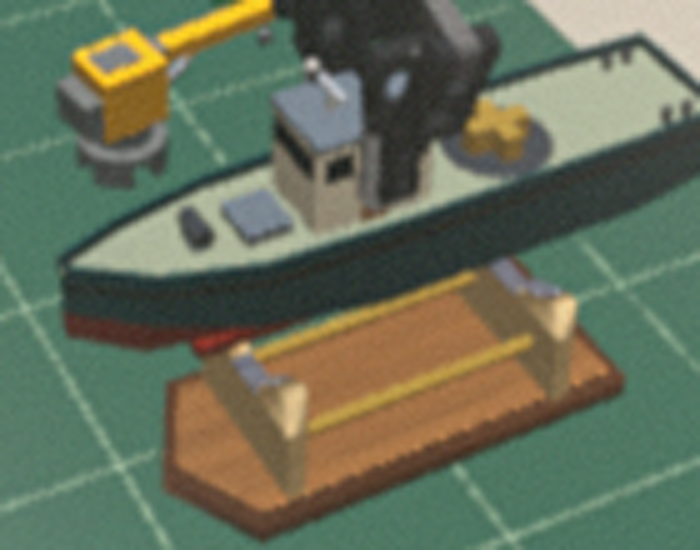

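View pics/d5.png

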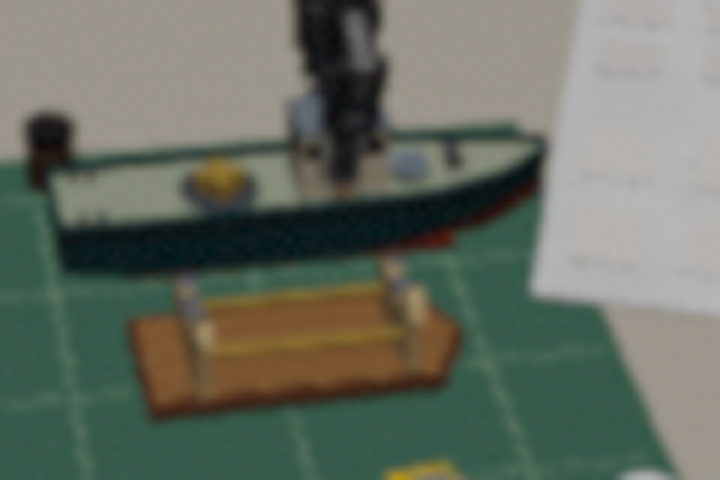

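```bash
python3 - <<'E'
from h import *
F=load("F5.pkl");S,D=F["scene"],F["side"]
def O(f,x0,y0,s,L): return [(f,m,((u+.5)/s-.5+x0,(v+.5)/s-.5+y0)) for m,(u,v) in L]
mm=lambda *a:np.array(a)/1000
z=73
b=O(S,265,215,5,[(mm(138,0,57+z),(62,265)),(mm(45,18.5,92+z),(320,130)),(mm(45,-18.5,92+z),(273,93)),(mm(-45,0,62+z),(497,115))])
b+=O(D,280,120,6,[(mm(138,0,57+z),(543,138)),(mm(-45,0,62+z),(218,172)),(mm(-135,0,56+z),(55,200))])
p,r=fit(b,(.57,.21,.02)); print(z,p.round(4),np.degrees(p[2]).round(2),r.round(1).tolist())
E
```

```text
73 [0.567  0.213  0.0179] 1.02 [[0.4, 0.5], [0.1, 3.0], [-0.3, -0.9], [0.1, -0.6], [0.7, 2.2], [0.2, 0.1], [-0.4, -0.4]]
```

```bash
python3 -m jog '[[[0,1,-0.1],0,1],[[0,1.8,-0.1],0,1],[[0,2.2,-0.1],0,1],[[0,2.4,-0.1],0,1],[[0,2.5,-0.1],0,1],[[0,2.5,-0.1],0,1]]'; python3 - <<'E'
from plan import *
import pickle
go((.5857,.2152,.278,91.36))
F={n:grab_frame(n) for n in("scene","side")}; pickle.dump(F,open("F6.pkl","wb"))
crop(F["scene"]["image"],265,215,405,325,5,"pics/s6.png");crop(F["side"]["image"],280,120,400,200,6,"pics/d6.png")
E
```

```text
clock: 9.25
tcp_pos: [0.5862, 0.2158, 0.2798]
orientation: [-1.571, -0.019, 0.019]
contact_force: [0.6, -0.8, -4.3]
grip_width: 0.0356
t 9.25 tcp [0.5862 0.2158 0.2798] joints [-0.56  0.53  0.15  1.79 -0.1   0.82  1.23] F [ 0.6 -0.8 -4.3] w 0.0356
tool axes x,y,z: [[1.0, 0.024, 0.0], [0.0, 0.0, -1.0], [-0.024, 1.0, 0.0]] zyaw 91.38
  shift cm [-0.05, 0.18, -0.06] twist 0.0
```

View pics/s6.png

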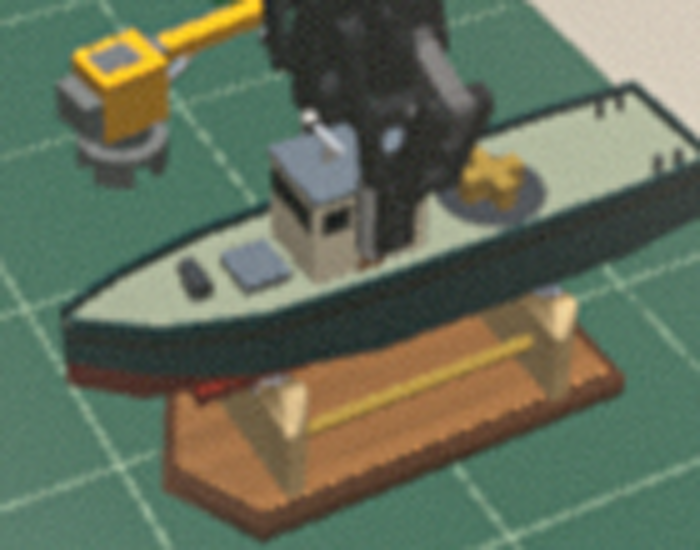

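View pics/d6.png

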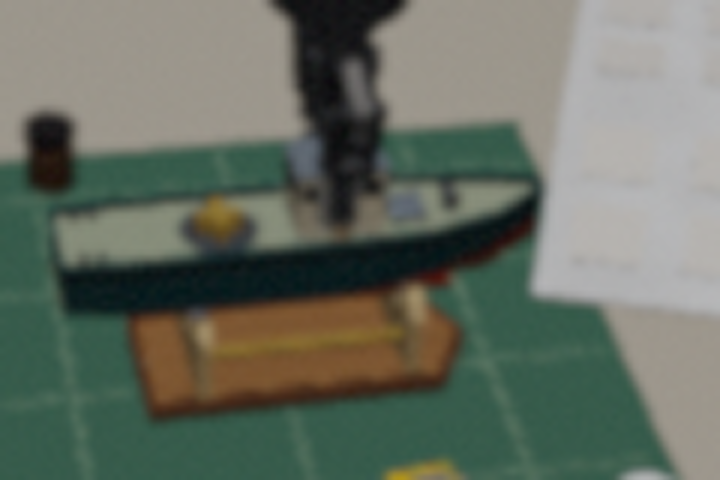

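Almost seated and not yet touching. I'll lower in 1 mm steps while watching the force.

```bash
python3 -m jog '[[[0,0.1,0],0,1],[[0,0.1,0],0,1],[[0,0.2,0],0,1],[[0,0.2,0],0,1],[[0,0.2,0],0,1]]';python3 -m jog '[[[0,0.1,0],0,1],[[0,0.1,0],0,1],[[0,0.1,0],0,1]]'
```

```text
clock: 9.98
tcp_pos: [0.5864, 0.2158, 0.2782]
orientation: [-1.57, -0.019, 0.018]
contact_force: [-0.1, -0.0, 0.9]
grip_width: 0.0355
clock: 10.35
tcp_pos: [0.5864, 0.2158, 0.2781]
orientation: [-1.57, -0.02, 0.018]
contact_force: [-3.2, -1.3, 8.0]
grip_width: 0.0358
```

```bash
python3 -m jog '[[[0,-0.1,0],0,0.1],[[0,-0.1,0],0,-0.2],[[0,-0.1,0],0,-0.5],[[0,-0.1,0],0,-1],[[0,-0.1,0],0,-1],[[0,-2,0],0,-1],[[0,-6,0],0,-1],[[0,-12,0],0,-1],[[0,-12,0],0,-1],[[0,-12,0],0,-1]]'; python3 - <<'E'
from plan import *
import pickle
go((.6,.03,.4,98.9))
F={n:grab_frame(n) for n in("scene","side","wrist")}; pickle.dump(F,open("F7.pkl","wb"))
crop(F["scene"]["image"],265,215,405,325,5,"pics/s7.png");crop(F["side"]["image"],280,120,400,200,6,"pics/d7.png")
cv2.imwrite("pics/w7.png",F["wrist"]["image"])
E
```

```text
clock: 11.6
tcp_pos: [0.586, 0.2157, 0.3976]
orientation: [-1.57, -0.02, 0.018]
contact_force: [1.0, 0.5, -0.9]
grip_width: 0.0853
t 11.6 tcp [0.586  0.2157 0.3976] joints [-0.58  0.4   0.17  1.7  -0.08  1.05  1.21] F [ 1.   0.5 -0.9] w 0.0853
tool axes x,y,z: [[1.0, 0.024, 0.001], [0.001, 0.001, -1.0], [-0.024, 1.0, 0.001]] zyaw 91.39
  shift cm [0.96, -0.25, -18.6] twist -0.131
```

View pics/s7.png

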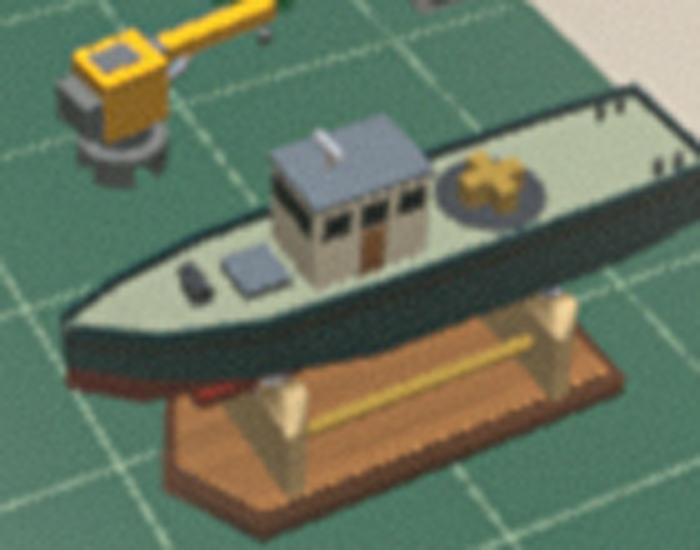

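View pics/d7.png

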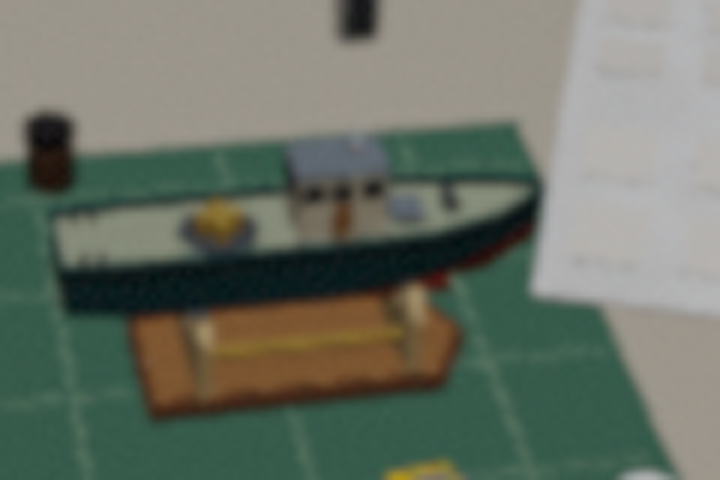

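View pics/w7.png

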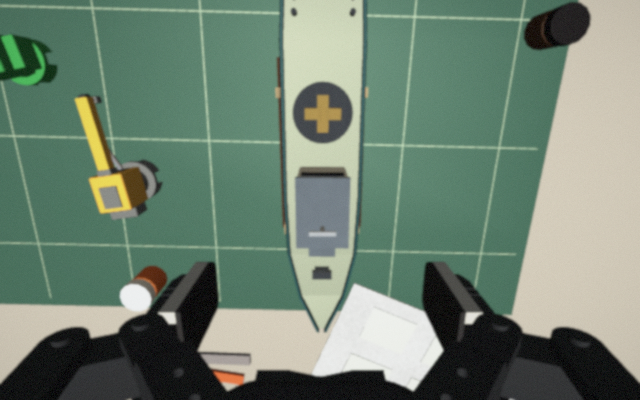

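```bash
python3 - <<'E'
from h import *
F=load("F7.pkl");S,D,W=F["scene"],F["side"],F["wrist"]
def O(f,x0,y0,s,L): return [(f,m,((u+.5)/s-.5+x0,(v+.5)/s-.5+y0)) for m,(u,v) in L]
mm=lambda *a:np.array(a)/1000
z=46; fp,fs,ap,as_,bow,st=mm(45,18.5,92+z),mm(45,-18.5,92+z),mm(-5,18.5,92+z),mm(-5,-18.5,92+z),mm(138,0,57+z),mm(-45,0,62+z)
bs=O(S,265,215,5,[(bow,(64,322)),(fp,(318,210)),(fs,(272,155)),(ap,(432,160)),(as_,(383,118)),(st,(492,172))])
bd=O(D,280,120,6,[(bow,(540,182)),(fp,(383,140)),(fs,(388,180)),(ap,(290,155)),(as_,(292,192)),(st,(218,213))])
bw=O(W,0,0,1,[(bow,(322,331)),(ap,(350,177)),(as_,(295,177)),(fp,(350,248)),(fs,(296,248)),(st,(322.3,114))])
for n,b in(("all",bs+bd),("wrist",bw)):
    p,r=fit(b,(.57,.21,.02)); print(n,p.round(4),np.degrees(p[2]).round(2),r.round(1).tolist())
Q=np.array([[60,0,46],[60,36,67],[60,-36,67],[-60,40,63],[-60,-40,63]])/1000
print(proj(W,world((.5677,.2145,.0238),Q)).round(1).tolist())
mark(W,world((.5677,.2145,.0238),Q),"pics/w7m.png",(240,60,400,260),4//1)
crop(S["image"],255,205,335,265,10,"pics/s7c.png")
crop(D["image"],310,180,400,225,8,"pics/d7c.png")
crop(W["image"],60,70,180,220,4,"pics/w7c.png")
E
```

```text
all [0.5679 0.2144 0.0112] 0.64 [[0.1, 0.5], [-0.2, -0.9], [-0.5, -1.5], [0.5, 1.2], [0.3, -1.4], [0.1, -0.6], [0.7, 1.6], [-1.0, -1.0], [0.6, -1.5], [-0.5, -2.3], [1.3, -2.2], [0.3, -0.0]]
wrist [0.5697 0.2153 0.0258] 1.48 [[0.2, -3.1], [0.5, 1.3], [-0.3, 1.4], [-1.2, -0.5], [0.3, -0.4], [0.1, -0.3]]
[[321.0, 219.7], [360.7, 227.7], [281.4, 227.7], [370.1, 89.3], [272.5, 89.2]]
```

View pics/w7m.png

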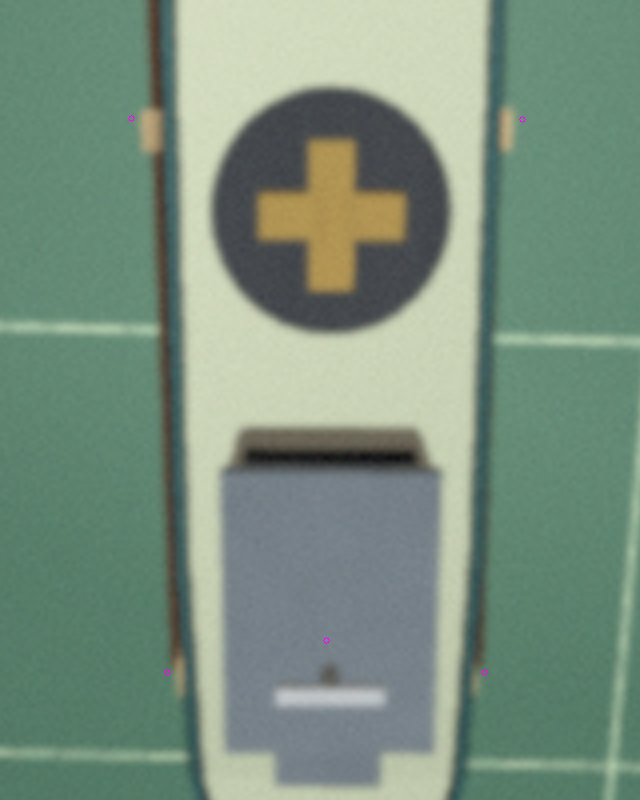

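View pics/w7c.png

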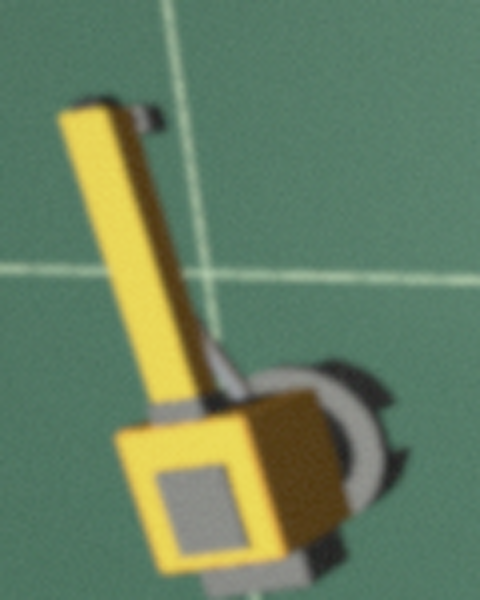

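The hull is seated and matches the stand to about 0.5 mm. Next is the crane.

```bash
python3 -m jog '[[[0.96,0,-5],-0.05,-1],[[0.96,0,-10],-0.1,-1],[[0.96,0,-15],-0.131,-1],[[0.96,0,-18.8],-0.131,-1],[[0.96,0,-18.8],-0.131,-1],[[0.96,0,-18.8],-0.131,-1],[[0.96,0,-18.8],-0.131,-1]]'; python3 - <<'E'
from plan import *
import pickle
go((.6003,.027,.4,98.9))
f=grab_frame("wrist"); pickle.dump(f,open("w8.pkl","wb")); cv2.imwrite("pics/w8.png",f["image"])
M=np.array([[17,-15,62],[17,15,62],[-17,-15,62],[-17,15,62],[84,0,60],[0,0,62]])/1000
mark(f,world((.6002,.027,3.2961),M),"pics/w8m.png",(250,60,400,260),4)
F=load("F0.pkl");print(ray(F["side"],(320,243),0),ray(F["side"],(388,213),0))
E
```

```text
clock: 12.62
tcp_pos: [0.6002, 0.0299, 0.3962]
orientation: [-1.567, -0.123, 0.125]
contact_force: [-1.3, -0.2, -0.4]
grip_width: 0.0853
t 12.62 tcp [0.6002 0.0299 0.3962] joints [-0.31  0.37  0.2   1.76 -0.08  1.03  1.65] F [-1.3 -0.2 -0.4] w 0.0853
tool axes x,y,z: [[0.988, 0.157, -0.001], [-0.001, 0.001, -1.0], [-0.157, 0.988, 0.001]] zyaw 99.04
  shift cm [-0.04, -0.38, -0.28] twist 0.002
[ 0.48933111 -0.07601401  0.        ] [0.72227968 0.01956094 0.        ]
```

View pics/w8.png

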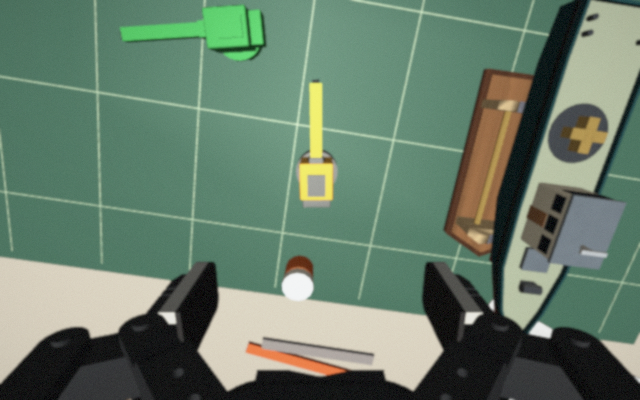

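View pics/w8m.png

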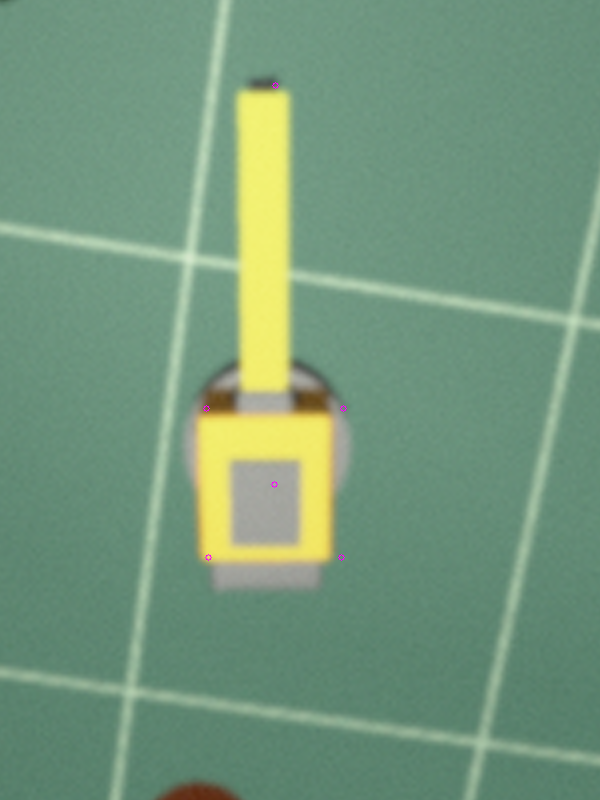

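```bash
python3 - <<'E'
from plan import *
f=load("w8.pkl")
def px(u,v): return (250+(u+.5)/4-.5,60+(v+.5)/4-.5)
M=np.array([[17,15,62],[17,-15,62],[-17,15,62],[-17,-15,62],[84,0,60]])/1000
print(proj(f,world((.6,.027,3.296),M)).round(1).tolist())
U=[px(198,413),px(332,413),px(201,561),px(331,561),px(264,88)]
# order check: left image = ?
P=proj(f,world((.6,.027,3.296),M)); L=[0,1,2,3] if P[0,0]<P[1,0] else [1,0,3,2]
obs=[(f,M[k],U[i]) for i,k in enumerate(L)]+[(f,M[4],U[4])]
p,r=fit(obs,(.6,.027,3.296)); print(p.round(4),np.degrees(p[2]),r.round(1).tolist())
F=load("F7.pkl")["wrist"]; print("stub wrist", ray(F,(322.3,113.3),.108), )
print("stub wrist deckplate", ray(F,(240+331/4,60+209/4),.0965))
E
```

```text
[[301.1, 161.4], [335.5, 161.5], [301.6, 198.7], [334.9, 198.8], [318.5, 80.5]]
[0.6014 0.0252 3.3003] 189.09495117593863 [[-0.4, -0.2], [0.5, -0.2], [-0.4, 0.0], [0.3, -0.0], [-0.0, 0.3]]
stub wrist [0.52441781 0.21410517 0.108     ]
stub wrist deckplate [0.5242749  0.21449801 0.0965    ]
```

```bash
python3 -m jog '[[[0,6,-0.3],0,-1],[[0,12,-0.3],0,-1],[[0,16,-0.3],0,-1],[[0,16,-0.3],0,-1],[[0,16,-0.3],0,-1]]'; python3 - <<'E'
from plan import *
go((.6002,.0260,.202,99.1))
E
```

```text
clock: 13.3
tcp_pos: [0.6016, 0.0257, 0.2383]
orientation: [-1.567, -0.124, 0.121]
contact_force: [0.5, -0.4, 0.5]
grip_width: 0.0852
t 13.3 tcp [0.6016 0.0257 0.2383] joints [-0.27  0.56  0.16  1.87 -0.13  0.71  1.7 ] F [ 0.5 -0.4  0.5] w 0.0852
tool axes x,y,z: [[0.988, 0.155, 0.002], [0.002, 0.0, -1.0], [-0.155, 0.988, 0.0]] zyaw 98.93
  shift cm [-0.15, 3.63, 0.05] twist -0.003
```

```bash
python3 -m jog '[[[-0.1,2,0],0,-1],[[-0.1,3.5,0],0,-1],[[-0.1,3.6,0],0,-1],[[-0.1,3.6,0],0,-0.5],[[-0.1,3.6,0],0,0],[[-0.1,3.6,0],0,1],[[-0.1,3.6,0],0,1],[[-0.1,3.6,0],0,1],[[-0.1,3.6,0],0,1],[[-0.1,3.6,0],0,1]]' 40; python3 - <<'E'
from plan import *
import pickle
go((.6002,.0260,.202,99.1))
f=grab_frame("wrist"); pickle.dump(f,open("w9.pkl","wb")); cv2.imwrite("pics/w9.png",f["image"])
E
```

```text
clock: 14.55
tcp_pos: [0.6, 0.025, 0.2012]
orientation: [-1.567, -0.122, 0.121]
contact_force: [-0.3, 0.6, 5.2]
grip_width: 0.0292
t 14.55 tcp [0.6    0.025  0.2012] joints [-0.26  0.62  0.15  1.89 -0.15  0.65  1.71] F [-0.3  0.6  5.2] w 0.0292
tool axes x,y,z: [[0.988, 0.155, 0.001], [0.001, 0.0, -1.0], [-0.155, 0.988, 0.0]] zyaw 98.89
  shift cm [0.03, -0.08, 0.1] twist -0.004
```

View pics/w9.png

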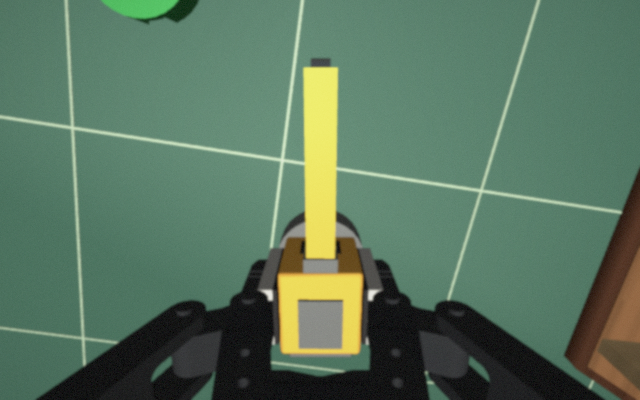

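Gripped at 29 mm with the jib straight up the image: tip at (320,68), house roof from (278,275) to (360,354). I'll lift and work out the offset in the tool frame.

```bash
python3 - <<'E'
from plan import *
f=load("w9.pkl")
M=np.array([[17,15,62],[17,-15,62],[-17,15,62],[-17,-15,62],[84,0,60]])/1000
P=proj(f,world((.6,.025,3.296),M)); print(P.round(1).tolist())
L=[0,1,2,3] if P[0,0]<P[1,0] else [1,0,3,2]
U=[(278,275),(362,275),(282,354),(360,354),(320.5,68)]
obs=[(f,M[k],U[i]) for i,k in enumerate(L)]+[(f,M[4],U[4])]
p,r=fit(obs,(.6,.025,3.296)); print(p.round(4),np.degrees(p[2]),r.round(1).tolist())
o=get_obs();T=R.from_rotvec(o["orientation"]).as_matrix()
print("crane in tool mm",(T.T@(np.array([p[0],p[1],0])-o["tcp_pos"])*1000).round(1))
E
python3 -m jog '[[[0,-0.5,0],0,1],[[0,-2,0],0,1],[[0,-6,0],0,1],[[0,-11,0],0,1],[[0,-16,0],0,1],[[0,-16,0],0,1],[[0,-16,0],0,1]]'
python3 - <<'E'
from plan import *
f=grab_frame("wrist");cv2.imwrite("pics/w10.png",f["image"])
go((.525,.2143,.37,91.4))
E
```

```text
[[280.4, 269.9], [368.1, 270.0], [283.4, 352.1], [364.3, 352.2], [325.2, 60.5]]
[0.602  0.0241 3.2981] 188.96664971031853 [[-1.0, -0.2], [2.2, -0.3], [-1.6, 2.2], [0.9, 2.2], [-0.1, -0.8]]
crane in tool mm [  1.7 201.2  -1.3]
clock: 15.48
tcp_pos: [0.5993, 0.025, 0.3609]
orientation: [-1.567, -0.122, 0.122]
contact_force: [-0.3, -0.6, -1.4]
grip_width: 0.0295
t 15.53 tcp [0.5991 0.025  0.3599] joints [-0.3   0.4   0.2   1.8  -0.1   0.95  1.67] F [ 0.1  0.2 -1.7] w 0.0297
tool axes x,y,z: [[0.988, 0.155, -0.002], [-0.002, -0.0, -1.0], [-0.155, 0.988, 0.0]] zyaw 98.9
  shift cm [-4.4, -1.0, 19.85] twist 0.131
```

View pics/w10.png

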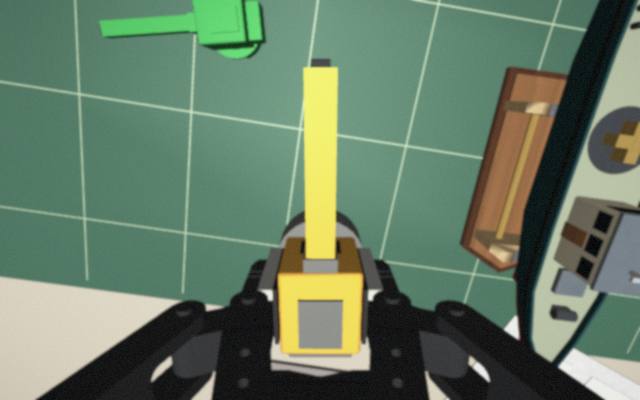

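```bash
python3 -m jog '[[[-2,-2,4],0.02,1],[[-4,-2,8],0.05,1],[[-4.6,-2,12],0.08,1],[[-4.6,-2,16],0.11,1],[[-4.6,-2,19],0.131,1],[[-4.6,-2,19.8],0.131,1],[[-4.6,-2,19.8],0.131,1],[[-4.6,-2,19.8],0.131,1]]'
python3 - <<'E'
from plan import *
go((.5228,.2145,.325,91.4))
E
```

```text
clock: 16.52
tcp_pos: [0.5241, 0.2118, 0.3803]
orientation: [-1.572, -0.017, 0.018]
contact_force: [-0.2, -0.4, -0.6]
grip_width: 0.0294
t 16.52 tcp [0.5241 0.2118 0.3803] joints [-0.62  0.32  0.16  1.86 -0.06  0.97  1.15] F [-0.2 -0.4 -0.6] w 0.0294
tool axes x,y,z: [[1.0, 0.022, -0.001], [-0.001, -0.001, -1.0], [-0.022, 1.0, -0.001]] zyaw 91.27
  shift cm [-0.12, 5.53, 0.28] twist -0.002
```

```bash
python3 -m jog '[[[-0.1,2,0.2],-0.002,1],[[-0.1,4,0.2],-0.002,1],[[-0.1,5.5,0.2],-0.002,1],[[-0.1,5.5,0.2],-0.002,1],[[-0.1,5.5,0.2],-0.002,1]]'
python3 - <<'E'
from plan import *
import pickle
go((.5228,.2145,.297,91.4))
F={n:grab_frame(n) for n in("scene","side","wrist")}; pickle.dump(F,open("F11.pkl","wb"))
crop(F["scene"]["image"],320,200,400,270,9,"pics/s11.png");crop(F["side"]["image"],285,120,365,180,9,"pics/d11.png");cv2.imwrite("pics/w11.png",F["wrist"]["image"])
E
```

```text
clock: 17.15
tcp_pos: [0.5231, 0.2152, 0.3263]
orientation: [-1.57, -0.021, 0.019]
contact_force: [-0.1, 0.4, -1.2]
grip_width: 0.0297
t 17.15 tcp [0.5231 0.2152 0.3263] joints [-0.62  0.39  0.15  1.9  -0.07  0.85  1.16] F [-0.1  0.4 -1.2] w 0.0297
tool axes x,y,z: [[1.0, 0.026, 0.001], [0.001, 0.0, -1.0], [-0.026, 1.0, 0.0]] zyaw 91.47
  shift cm [-0.03, 2.93, -0.07] twist 0.001
```

View pics/s11.png

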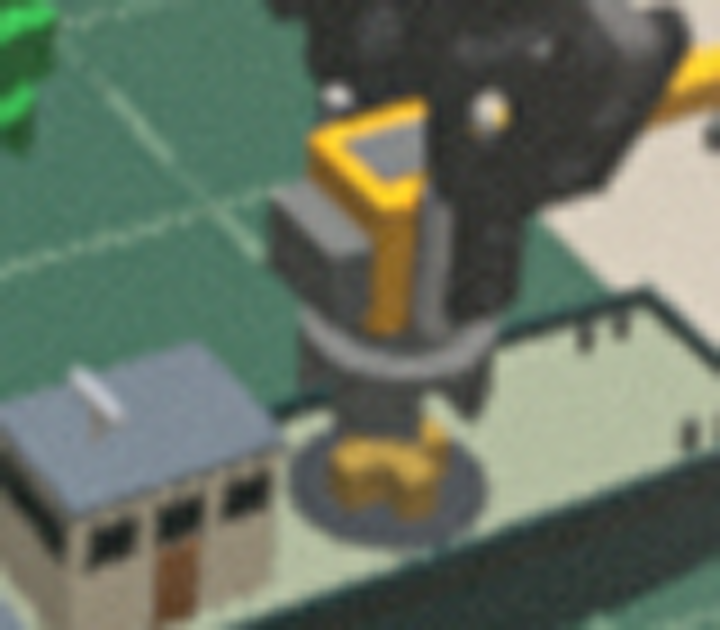

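View pics/d11.png

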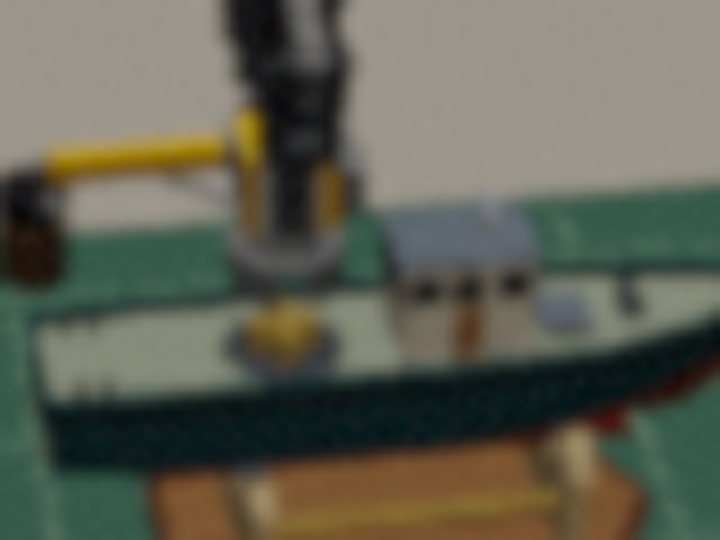

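View pics/w11.png

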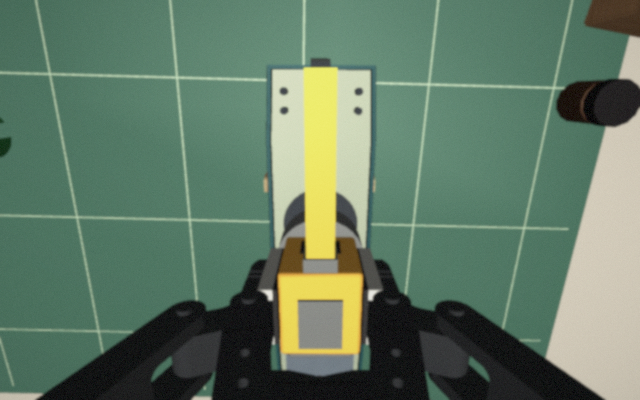

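The crane hovers over the stub: side view has the foot centre at 287 and the stub at 285, and the wrist view has the jib at 320 between hull edges 267 and 376. I'll lower it gently.

```bash
python3 -m jog '[[[0,0.6,0],0,1],[[0,1.2,0],0,1],[[0,1.5,0],0,1],[[0,1.7,0],0,1],[[0,1.9,0],0,1],[[0,1.9,0],0,1]]'
python3 - <<'E'
from plan import *
go((.5228,.2149,.297,91.4))
E
```

```text
clock: 18.05
tcp_pos: [0.5227, 0.2155, 0.3066]
orientation: [-1.571, -0.02, 0.021]
contact_force: [0.1, -0.8, -1.3]
grip_width: 0.0294
t 18.05 tcp [0.5227 0.2155 0.3066] joints [-0.61  0.41  0.14  1.92 -0.08  0.81  1.17] F [ 0.1 -0.8 -1.3] w 0.0294
tool axes x,y,z: [[1.0, 0.026, -0.0], [-0.0, -0.0, -1.0], [-0.026, 1.0, -0.0]] zyaw 91.5
  shift cm [0.01, 0.96, -0.06] twist 0.002
```

```bash
python3 -m jog '[[[0,0.2,0],0,1],[[0,0.4,0],0,1],[[0,0.6,0],0,1],[[0,0.8,0],0,1],[[0,0.9,0],0,1],[[0,0.9,0],0,1]]'
python3 -m jog '[[[0,0.1,0],0,1],[[0,0.1,0],0,1],[[0,0.1,0],0,1]]'
```

```text
clock: 18.8
tcp_pos: [0.5227, 0.2154, 0.2976]
orientation: [-1.571, -0.02, 0.021]
contact_force: [0.9, 0.2, -1.6]
grip_width: 0.0292
clock: 19.18
tcp_pos: [0.5228, 0.2154, 0.2971]
orientation: [-1.57, -0.021, 0.02]
contact_force: [-1.0, -1.2, 5.0]
grip_width: 0.0296
```

Contact came at 0.2971 against a predicted 0.2972, so it's fully home. I'll release and retreat.

```bash
python3 -m jog '[[[0,0,0],0,0.2],[[0,0,0],0,0],[[0,0,0],0,-0.4],[[0,0,0],0,-1],[[0,0,0],0,-1],[[0,-2,0],0,-1],[[0,-6,0],0,-1],[[0,-12,0],0,-1],[[0,-12,0],0,-1],[[0,-12,0],0,-1]]'
python3 - <<'E'
from plan import *
import pickle
go((.5228,.2149,.297,91.4))
F={n:grab_frame(n) for n in("scene","side","wrist")}; pickle.dump(F,open("F12.pkl","wb"))
crop(F["scene"]["image"],265,200,405,320,5,"pics/s12.png");crop(F["side"]["image"],280,110,400,200,6,"pics/d12.png");cv2.imwrite("pics/w12.png",F["wrist"]["image"])
E
```

```text
clock: 20.42
tcp_pos: [0.5224, 0.2154, 0.4165]
orientation: [-1.571, -0.02, 0.021]
contact_force: [0.1, -0.0, 0.6]
grip_width: 0.0854
t 20.43 tcp [0.5224 0.2154 0.4165] joints [-0.63  0.28  0.16  1.82 -0.05  1.04  1.15] F [ 0.1 -0.   0.6] w 0.0854
tool axes x,y,z: [[1.0, 0.026, -0.0], [-0.0, 0.0, -1.0], [-0.026, 1.0, 0.0]] zyaw 91.5
  shift cm [0.04, 11.95, -0.05] twist 0.002
```

View pics/s12.png

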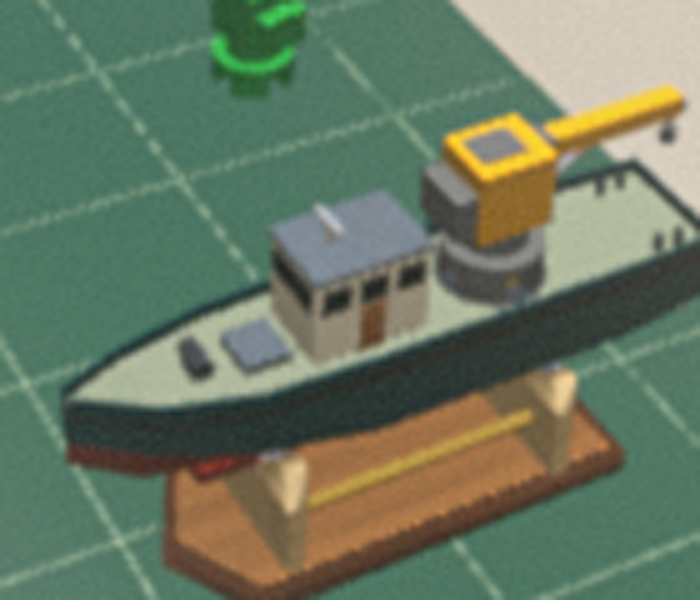

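View pics/d12.png

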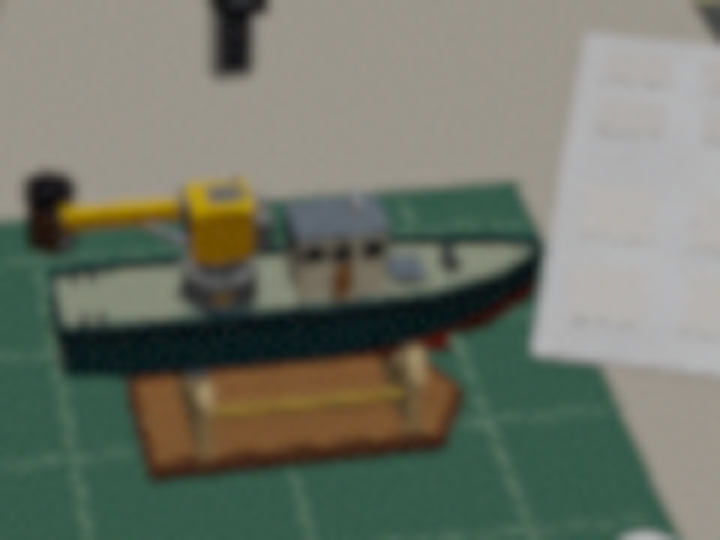

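View pics/w12.png

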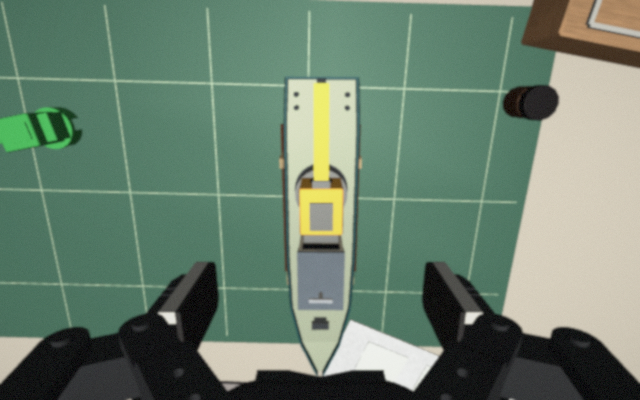

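The hull is unmoved (bow still at scene row 279.4), the crane's foot is flush on the deck with a brass tooth showing in its slot, and the jib points aft down the centre line (wrist column 321 against hull centre 322).

```bash
python3 -c "
from bench import *
print(hand_in())"
```

```text
the job is handed in; nothing more can be done
None
```

The workboat is on its stand and the deck crane is fitted over the stub. I handed the job in at about 20.6 s of the 64 s allowed; `hand_in()` reports no verdict.

- **Hull:** I carried it by the wheelhouse and lowered it into both saddles, bow towards the pointed end. It touched down at the predicted height. Scene and side views put it within about 0.5 mm of the stand's origin. The two yaw estimates differ slightly: 0.6° from scene and side, 1.5° from the wrist camera, with the stand at 1.4°.
- **Crane:** I used the yellow one on the mat, whose measured size matches the description. I lowered it over the stub with the jib straight aft until it bore on the deck, 0.1 mm from the predicted height. I then let go.
- **Last pictures:** The foot is flush on the deck with a tooth showing in its slot, and the jib is on the hull's centre line within about 1 pixel. The hull did not move when the crane went on, and the gripper is well clear.
- **Disagreement between cameras:** The wrist camera's positions differ from the scene and side cameras by about 2 mm, within the stated calibration. I used differences measured in the same camera to cancel this.
- **Not checked:** I planned the moves to stay clear of the jars and pliers and never touched them knowingly, but I did not measure them again at the end.

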